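Dress a clamped brass plate's edge with a bench file

ROBOT

A 7-joint arm with a two-finger parallel gripper is mounted at the origin on the work surface. World frame = base frame: x ahead of the robot, y to its left, z up, the work surface at z = 0. Lengths are in m, angles in rad, forces in N, time in s.
With the tool pointing down it reaches from about 0.4 to 0.85 m from the base axis. Payload 10.4 kg.
Tool frame: the origin (TCP) lies at the very end of the fingers, on their centre line; the grasp point (between the pads) lies 19 mm behind it (manip.grip_point_offset is the distance from the TCP to the grasp point, in m); z points along the fingers, y is the line along which they close (so a half turn about z gives the same grasp; the last joint's range is limited). The gripper opens to 85 mm and grips with 20 to 120 N. Pads are 22 mm wide; open, the fingers measure 114 mm over their backs; the gripper's body (76 mm by 85 mm) begins 54 mm behind the grasp point. The pads swing forward as they close: fully open they stand 13 mm farther back than shut.
Start: joints at [-1.235, 0.332, -0.065, 1.46, 0.022, 1.35, -0.088], TCP at [0.219, 0.585, 0.231] pointing down, gripper open.
Joint ranges: [-2.6, 2.6], [-0.5, 2.12], [-1.47, 1.34], [0.16, 2.42], [-1.27, 4.41], [0.06, 2.06], [-2.6, 2.6]. Speed limits (rad/s): [2.22, 2.22, 2.79, 2.79, 3.14, 3.14, 3.14].

INTERFACE

Orientations are given as a unit quaternion [x, y, z, w].
In Python, from workcell import manip gives the robot as it stands. The module is installed in compiled form; this text tells all that it offers.
- The arm moves only by the shell command python3 -m inch 'ROWS' [OPENING] [FORCE]. ROWS is JSON, a list of rows, each a list of 2 entries, a list of its own where there are three numbers: the shift along the tool's x, y, z each as a share of 0.08 m, from -1 to 1, then the turn, a rotation vector about the tool's x, y, z each as a share of 45 degrees, from -1 to 1. A call has exactly 10 rows; each row is the pose to reach, as a shift and turn from the pose commanded when the call began, along the tool's axes at that moment; what a row does not reach only later rows make up. A row lasts 1/10 s, in which the tool goes at most 50 mm and 8.59 degrees, less where a joint would pass 70% of its speed; a pose out of reach is approached as far as the arm can. A call with a number of a shift or a turn outside -1 to 1 is refused whole. A call with a gripper value outside its range is refused whole. OPENING is the opening, from 0 (shut) to 1 (fully open), set as the call begins (- or left out, the last holds). The fingers move at their own pace and stop on an object; FORCE is the grip in N (left out, the last holds). Time passes only in rows, so rows that repeat a pose let the fingers close, or fill a call up. It gives the time, the measured TCP pose, the force, the opening and the grip force at its end, in the units of the state.
- manip.get_obs(): the state, without advancing time (a new reading comes with each control period).
- manip.camera(name): name is "side" or "top"; returns the picture (480x640x3 uint8, red, green, blue); there is no depth.
- manip.camera_params(name): a dict with "fov_y" (degrees; the focal length in pixels is half the picture's height over the tangent of half this angle, whatever the lens; pixels are square), "cx", "cy" (the principal point, pixels), "camera_from_world" (4x4, takes a point from world to camera coordinates). Camera axes: x right, y up, looking along -z (the intrinsics and any distortion apply to the point x, -y, -z); pixel columns grow to the right and rows downward; lengths in m; the calibration is good to about 2 mm. A picture is of the moment at which its call begins. camera_params takes no time and is no camera call.
- manip.hand_in(): hands the job in; it is judged then, once.
The state is a dict: "clock": time; "joint_pos": joint angles; "joint_velocities": joint speeds; "tau": joint torques, N m; "position": TCP position; "ee_rot": TCP orientation; "ft_force": force on the tool from outside, world axes, zero at the start; "torque": the same for the moment, N m; "grip_width": opening from 0.0 (shut) to 1.0 (fully open); "grasp_force": force on a finger pad.
Only numpy, scipy, OpenCV 4.12 (cv2) and the standard library are available. Lean on these libraries where they do the work, as an engineer would, in place of code of your own. Each camera call takes 0.05 s, during which the arm holds its last target. There are 200 camera calls.

TASK

Dress the top edge of the brass plate in the bench clamp with the steel file in its wooden holder: at least two forward strokes, pointed toe leading, straight across the middle of the edge, each about 80 mm long with the file's middle passing the edge half-way, lifting the file clear for each return. Press lightly: the sprung jaws should give a little but never bottom out. Then set the file down (do not drop it) flat on the bench where it lay and let go, leaving the leather-soled strop block alone.

Things in the scene. Friction and masses are not known exactly. Their poses are not given: they have to be found in the camera images.
- file_grip (a point): File (all in mm): pale wooden holder 110 x 24 x 50 high on a flat steel blade 26 wide, 5 thick. Point: middle of the holder, 30 above the toothed underside; grasp it here from above across the 24 mm, fingers above the blade. x: forward to the pointed toe; blade reaches 117 ahead of the point (tapering from 80), 85 behind; horn (20 wide, top 66 above underside) 44 behind. y left, z up. 0.35 kg.
- edge (a point): Middle of the top edge of the brass plate (mm: 8 thick, 70 long, 37 proud of the jaws), level, 114 above the bench at rest; goes down with the jaws. x: across the edge, the line of the strokes (like the file's x, within 25 degrees of straight away from the robot at the start); y: along the edge; z up. Green clamp base fixed, 130 (x) by 120 (y).
- cushion (a joint): How far the sprung jaws with the plate are pressed down, m: 0 at rest, 0.012 hard bottom. They start to give at 1 N, then 1 mm per 0.8 N (about 4 N at 4 mm, 10 N at the bottom). Over 1.2 mm counts as pressing, over 11.5 mm as bottomed; 4 to 5 mm is a good light stroke.
- strop_mid (a point): Strop block, to be left alone: plain pale wooden block 150 (x) x 40 x 28 mm high with a 6 mm reddish leather sole, no steel blade. Point: its centre, 14 mm above the bench. It and the file lie on the two sides of the clamp, either way round.
Mind the look-alikes: they are no part of the job. What is shaped like the part that bears file_grip but black or purple is not meant. What is shaped like the part that bears edge but pink is not meant.

How it is judged:
On the way, in this order (a step that is already met when the one before it is completed fails the run):
1. first stroke begins: the front half of the file (edge more than 20 mm ahead of its middle) presses on the plate's edge, lying crosswise within 17 degrees and within 22 mm sideways (value of joint cushion above 0.0012 m and contact force between file and cushion above 0.5 N and y of edge in the frame of file_grip between -0.022 and 0.022 m and angle between the x axis of file_grip and the x axis of edge, either way round below 0.3 rad and x of edge in the frame of file_grip above 0.02 m).
2. first stroke half-way: the middle of the file passes the edge, still pressing (value of joint cushion above 0.0012 m and contact force between file and cushion above 0.5 N and y of edge in the frame of file_grip between -0.022 and 0.022 m and angle between the x axis of file_grip and the x axis of edge, either way round below 0.3 rad and x of edge in the frame of file_grip between -0.016 and 0.016 m).
3. first stroke ends: the back half (edge more than 20 mm behind its middle) presses on the edge (value of joint cushion above 0.0012 m and contact force between file and cushion above 0.5 N and y of edge in the frame of file_grip between -0.022 and 0.022 m and angle between the x axis of file_grip and the x axis of edge, either way round below 0.3 rad and x of edge in the frame of file_grip below -0.02 m).
4. after the first stroke the file is lifted at least 8 mm clear of the edge, at the forward end (z of edge in the frame of file_grip below -0.038 m and x of edge in the frame of file_grip below -0.017 m).
5. the file is back at the beginning of the stroke, still clear of the edge (z of edge in the frame of file_grip below -0.038 m and x of edge in the frame of file_grip above 0.02 m).
6. second stroke begins: the front half of the file (edge more than 20 mm ahead of its middle) presses on the plate's edge, lying crosswise within 17 degrees and within 22 mm sideways (all of step 1).
7. second stroke half-way: the middle of the file passes the edge, still pressing (all of step 2).
8. second stroke ends: the back half (edge more than 20 mm behind its middle) presses on the edge (all of step 3).
9. after the second stroke the file is lifted at least 8 mm clear of the edge, at the forward end (all of step 4).
10. the file is set down on the bench within 50 mm of its old place while still held (not dropped) (distance of file_grip from where it was at the start of the episode below 0.05 m and height (world z) of file_grip below 0.036 m and angle between file_grip's own z axis and vertical below 0.12 rad and contact force between file and the fingers above 1 N).
At the end, for the whole second after the job is handed in: After at least two full forward strokes with the file lifted between them, the file lies flat (within 7 degrees) at rest on the bench, its middle within 50 mm of where it lay at the start, released; the strop block has moved less than 30 mm (distance of file_grip from where it was at the start of the episode below 0.05 m and height (world z) of file_grip below 0.036 m and angle between file_grip's own z axis and vertical below 0.12 rad and linear speed of file below 0.02 m/s and contact force between file and the fingers below 0.1 N); the robot touches nothing.
It fails at once if the sprung jaws are pressed to the bottom (more than 11.5 mm) (value of joint cushion above 0.0115 m).
It fails at once if the strop block is moved by more than 30 mm (distance of strop_mid from where it was at the start of the episode above 0.03 m).
It also fails if it takes over 54 s, if anything falls off the work surface, if the arm or the gripper's body presses on something with over 40 N, if the wrist force passes 120 N, or if a joint passes its speed limit or range.

## Working session

There is one attempt and no reset: what is moved stays moved. The work goes in short steps, Python scripts to look and compute and a shell command to move; the robot and the scene stay as the last step left them, time stands still between calls to the robot, and variables do not carry over. Pictures are saved under pics/ and viewed, at most 10 in all, crops included, and the job is handed in when it is done.

```bash
mkdir -p pics; python3 - <<'E'
from workcell import manip
import cv2,numpy as np
for n in("top","side"):
    cv2.imwrite(f"pics/{n}0.png",manip.camera(n)[:,:,::-1])
    p=manip.camera_params(n);print(n,{k:(np.round(v,4).tolist()) for k,v in p.items()})
o=manip.get_obs();print(o)
E
```

```text
top {'fov_y': 47.4195, 'cx': 321.1924, 'cy': 240.4601, 'camera_from_world': [[-0.0074, -0.9996, -0.0282, 0.0278], [0.9893, -0.0115, 0.1457, -0.5154], [-0.146, -0.0268, 0.9889, -1.1649], [0.0, 0.0, 0.0, 1.0]]}
side {'fov_y': 52.606, 'cx': 322.06, 'cy': 241.9706, 'camera_from_world': [[0.76, -0.6498, 0.0073, -0.3946], [0.4533, 0.5381, 0.7106, -0.2897], [-0.4657, -0.5368, 0.7036, -0.7027], [0.0, 0.0, 0.0, 1.0]]}
{'clock': 0.1, 'joint_pos': array([-1.23461734,  0.33280997, -0.06471461,  1.46084473,  0.02163307,
        1.34986653, -0.08852159]), 'joint_velocities': array([ 1.49306446e-04, -2.47048840e-03,  2.01205016e-03, -1.42316272e-03,
       -2.82428216e-04,  1.23860040e-03,  2.96401346e-05]), 'tau': array([ 1.95238950e-03, -6.26740336e+01,  4.94733592e-02, -3.92433393e+01,
        1.62707077e-02,  6.78517812e-03, -1.72784121e-05]), 'position': array([0.21934891, 0.58490411, 0.23060073]), 'ee_rot': array([ 1.78419795e-01,  9.83954266e-01, -6.12030950e-04, -6.96981583e-05]), 'ft_force': array([-0.41023945, -0.45056613,  0.15271087]), 'torque': array([-0.0025076 ,  0.01685812, -0.04955938]), 'grasp_force': 0.0, 'grip_width': 1.0016207033179774}
```

View pics/top0.png

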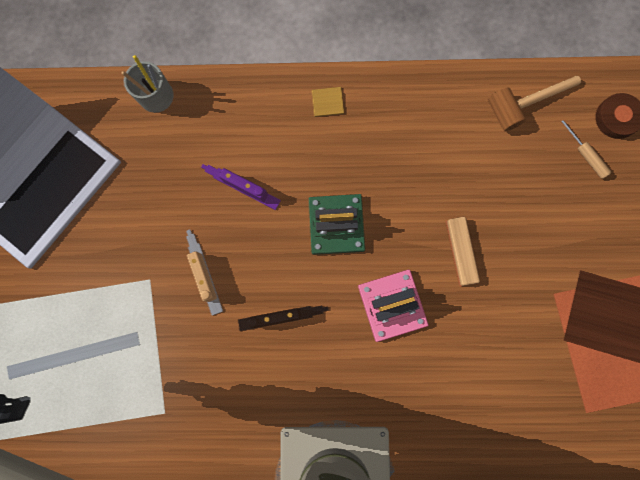

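View pics/side0.png

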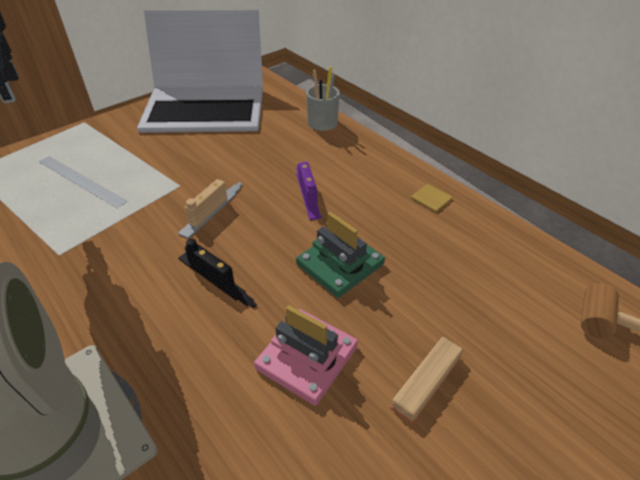

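The file with the pale holder is at about (200,275) in the top picture, toe at (190,232). The green clamp is at (337,222) and the strop at (463,252). I'll enlarge both views to measure them.

```bash
python3 - <<'E'
import cv2,numpy as np
t=cv2.imread("pics/top0.png");s=cv2.imread("pics/side0.png")
c=lambda im,x,y:cv2.resize(im[y:y+100,x:x+133],(400,300),interpolation=cv2.INTER_CUBIC)
# scale 3; origins: top file (140,225), top clamp(270,175), side file(150,160), side clamp(280,195)
cv2.imwrite("pics/crop.png",np.vstack([np.hstack([c(t,140,225),c(t,270,175)]),np.hstack([c(s,150,160),c(s,280,195)])]))
E
```

```text
(no output)
```

View pics/crop.png

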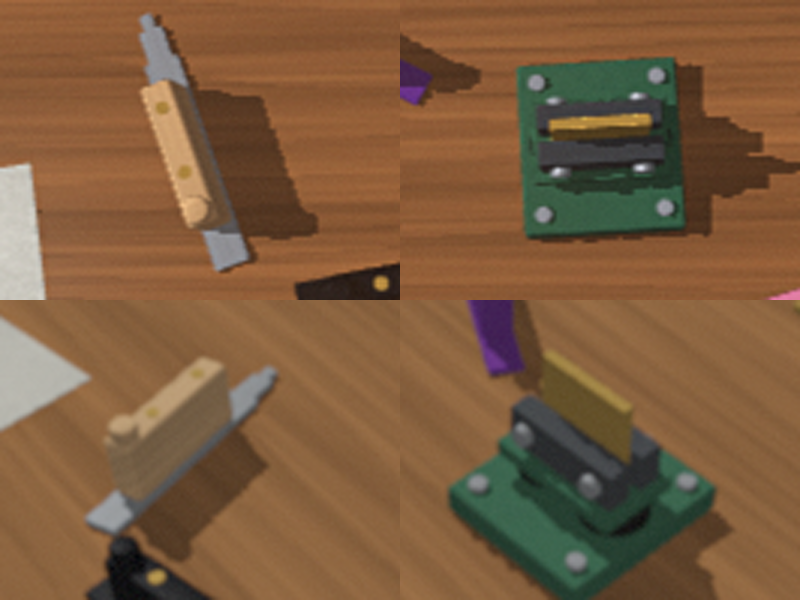

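The crops show the file's toe at top (189,230) and side (241,184), and its heel at top (217.7,313) and side (183.7,235). The plate's top edge runs (319.7,216.3)–(354,214.3) in top and (327.7,212.3)–(357.3,230) in side.

```bash
cat > h.py <<'E'
from workcell import manip
import numpy as np
from scipy.spatial.transform import Rotation as R
P={n:manip.camera_params(n) for n in("top","side")}
def ray(n,u,v):
    p=P[n];f=240/np.tan(np.radians(p["fov_y"]/2));M=np.array(p["camera_from_world"]);r=M[:3,:3]
    return -r.T@M[:3,3], r.T@np.array([(u-p["cx"])/f,-(v-p["cy"])/f,-1])
def onz(n,u,v,z):
    c,d=ray(n,u,v);return c+d*(z-c[2])/d[2]
def proj(n,X):
    p=P[n];f=240/np.tan(np.radians(p["fov_y"]/2));M=np.array(p["camera_from_world"]);q=M[:3,:3]@X+M[:3,3]
    return np.array([p["cx"]-f*q[0]/q[2],p["cy"]+f*q[1]/q[2]])
def delta(target,yaw_x):
    """shift in tool axes (units of .08) to TCP target; turn about tool z (units 45deg) to put tool x at yaw"""
    o=manip.get_obs();T=R.from_quat(o["ee_rot"]);x=T.as_matrix()[:,0]
    cur=np.arctan2(x[1],x[0])
    want=R.from_matrix(np.array([[np.cos(yaw_x),np.sin(yaw_x),0],[np.sin(yaw_x),-np.cos(yaw_x),0],[0,0,-1]]).T.T)
    return np.round(T.inv().apply(np.array(target)-o["position"])/.08,3), np.round((T.inv()*want).as_rotvec()/(np.pi/4),3), np.round(o["position"],4),np.degrees(cur)
E
python3 - <<'E'
from h import *
np.set_printoptions(precision=4,suppress=True)
for nm,z,a,b in[("toe",.004,(189,230.3),(241,184)),("heel",.004,(217.7,313),(183.7,235)),("eL",.114,(319.7,216.3),(327.7,212.3)),("eR",.114,(354,214.3),(357.3,230)),
 ]:
    print(nm,onz("top",*a,z),onz("side",*b,z))
# clamp base corners (top z~?.02), holder top brass pins z=.05
for q in[(515,67),(674,58),(684,226),(528,235)]: print(onz("top",270+(q[0]-400)/3,175+q[1]/3,.02))
for q,s in[((162,107),(197,373)),((184,172),(153,412))]: print("pin",onz("top",140+q[0]/3,225+q[1]/3,.05),onz("side",150+s[0]/3,160+(s[1]-300)/3,.05))
for u,v in [(458,218),(478,284)]: print("strop",onz("top",u,v,.02))
T=R.from_quat(manip.get_obs()["ee_rot"]).as_matrix();print(T)
E
```

```text
toe [0.5476 0.326  0.004 ] [0.5471 0.3223 0.004 ]
heel [0.3596 0.2562 0.004 ] [0.3609 0.2558 0.004 ]
eL [0.5551 0.0236 0.114 ] [0.5522 0.0239 0.114 ]
eR [ 0.5584 -0.0476  0.114 ] [ 0.5612 -0.0456  0.114 ]
[0.6172 0.0518 0.02  ]
[ 0.6225 -0.0681  0.02  ]
[ 0.495  -0.0732  0.02  ]
[0.4895 0.0426 0.02  ]
pin [0.4725 0.3005 0.05  ] [0.4753 0.3039 0.05  ]
pin [0.4251 0.2833 0.05  ] [0.4283 0.2858 0.05  ]
strop [ 0.5654 -0.2825  0.02  ]
strop [ 0.4178 -0.3196  0.02  ]
[[-0.9363  0.3511 -0.0004]
 [ 0.3511  0.9363 -0.0012]
 [-0.0001 -0.0012 -1.    ]]
```

The two cameras agree: the grip is at about (0.439, 0.285) with the file's yaw at 20°, and the edge is at about (0.557, -0.011) with yaw about 3°. Now I'll move and turn.

```bash
python3 -m inch '[[[-0.3,-0.2,0],[0,0,-0.1]],[[-0.6,-0.4,0],[0,0,-0.25]],[[-1,-0.6,0],[0,0,-0.4]],[[-1,-0.65,0],[0,0,-0.55]],[[-1,-0.65,0],[0,0,-0.7]],[[-1,-0.65,0],[0,0,-0.85]],[[-1,-0.65,0],[0,0,-0.91]],[[-1,-0.65,0],[0,0,-0.91]],[[-1,-0.65,0],[0,0,-0.91]],[[-1,-0.65,0],[0,0,-0.91]]]' 0.8 80
python3 -c "
from h import *
print(delta([.4388,.2846,.10],np.radians(200)))"
```

```text
clock: 1.1
position: [0.2761, 0.5084, 0.2311]
ee_rot: [-0.176, 0.984, -0.0, -0.0]
ft_force: [-0.5, 0.6, 0.7]
grip_width: 0.795
grasp_force: 0.0
(array([-0.936, -3.329,  1.64 ]), array([-0.   , -0.   ,  0.007]), array([0.2761, 0.5084, 0.2311]), np.float64(-159.6815044008236))
```

```bash
M='x'; python3 -m inch '[[[-0.04,-0.1,0.05],[0,0,0]],[[-0.1,-0.3,0.15],[0,0,0]],[[-0.16,-0.5,0.25],[0,0,0]],[[-0.22,-0.7,0.35],[0,0,0]],[[-0.28,-0.9,0.45],[0,0,0]],[[-0.31,-1,0.5],[0,0,0]],[[-0.31,-1,0.5],[0,0,0]],[[-0.31,-1,0.5],[0,0,0]],[[-0.31,-1,0.5],[0,0,0]],[[-0.31,-1,0.5],[0,0,0]]]' >/dev/null
python3 -m inch '[[[-0.04,-0.1,0.05],[0,0,0]],[[-0.1,-0.3,0.15],[0,0,0]],[[-0.16,-0.5,0.25],[0,0,0]],[[-0.22,-0.7,0.35],[0,0,0]],[[-0.28,-0.9,0.45],[0,0,0]],[[-0.31,-1,0.5],[0,0,0]],[[-0.31,-1,0.5],[0,0,0]],[[-0.31,-1,0.5],[0,0,0]],[[-0.31,-1,0.5],[0,0,0]],[[-0.31,-1,0.5],[0,0,0]]]' >/dev/null
python3 -m inch '[[[-0.04,-0.1,0.05],[0,0,0]],[[-0.1,-0.3,0.15],[0,0,0]],[[-0.16,-0.5,0.25],[0,0,0]],[[-0.22,-0.7,0.35],[0,0,0]],[[-0.28,-0.9,0.45],[0,0,0]],[[-0.31,-1,0.5],[0,0,0]],[[-0.31,-1.2,0.5],[0,0,0]],[[-0.31,-1,0.5],[0,0,0]],[[-0.31,-1,0.5],[0,0,0]],[[-0.31,-1,0.5],[0,0,0]]]' | head -2
python3 -c "
from h import *
print(delta([.4388,.2846,.10],np.radians(200)))"
```

```text
(array([-0.311, -1.343,  0.645]), array([0.001, 0.001, 0.01 ]), array([0.3779, 0.3766, 0.1517]), np.float64(-159.54049361990948))out of range; nothing moved
```

The third call was refused because I typed a stray -1.2. I'll continue with valid rows.

```bash
python3 -m inch '[[[-0.04,-0.1,0],[0,0,0]],[[-0.1,-0.3,0.1],[0,0,0]],[[-0.16,-0.5,0.2],[0,0,0]],[[-0.22,-0.7,0.2],[0,0,0]],[[-0.28,-0.9,0.2],[0,0,0]],[[-0.31,-1,0.2],[0,0,0.01]],[[-0.31,-1,0.2],[0,0,0.01]],[[-0.31,-1,0.2],[0,0,0.01]],[[-0.31,-1,0.2],[0,0,0.01]],[[-0.31,-1,0.2],[0,0,0.01]]]' >/dev/null
python3 -m inch '[[[0,-0.1,0],[0,0,0]],[[0,-0.2,0.1],[0,0,0]],[[0,-0.34,0.2],[0,0,0]],[[0,-0.34,0.3],[0,0,0]],[[0,-0.34,0.44],[0,0,0]],[[0,-0.34,0.44],[0,0,0]],[[0,-0.34,0.44],[0,0,0]],[[0,-0.34,0.44],[0,0,0]],[[0,-0.34,0.44],[0,0,0]],[[0,-0.34,0.44],[0,0,0]]]' | head -2
python3 - <<'E'
from h import *
import cv2
print(delta([.4388,.2846,.012],np.radians(200)))
a=manip.camera("side")[110:260,120:320,::-1];b=manip.camera("top")[200:350,100:300,::-1]
cv2.imwrite("pics/g.png",np.hstack([cv2.resize(i,(400,300),interpolation=cv2.INTER_CUBIC) for i in(a,b)]))
E
```

```text
clock: 5.1
position: [0.4389, 0.2841, 0.1004]
(array([-1.000e-03,  5.000e-03,  1.105e+00]), array([ 0.   ,  0.001, -0.001]), array([0.4389, 0.2841, 0.1004]), np.float64(-160.04345506710672))
```

View pics/g.png

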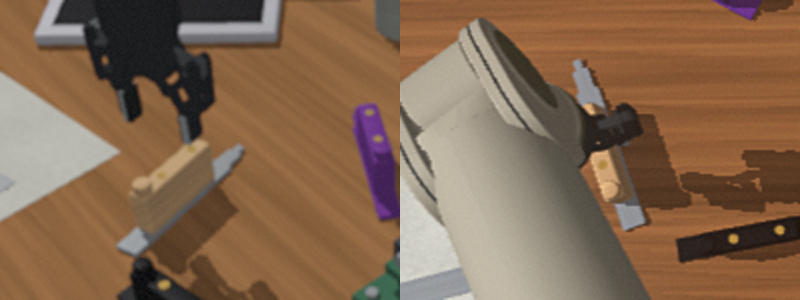

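The fingers straddle the holder in line with it. I'll go down, close, and record the reference height.

```bash
python3 -m inch '[[[0,0,0.1],[0,0,0]],[[0,0,0.25],[0,0,0]],[[0,0,0.4],[0,0,0]],[[0,0,0.55],[0,0,0]],[[0,0,0.7],[0,0,0]],[[0,0,0.85],[0,0,0]],[[0,0,0.95],[0,0,0]],[[0,0,1],[0,0,0]],[[0,0,1],[0,0,0]],[[0,0,1],[0,0,0]]]'
python3 -m inch '[[[0,0,0.05],[0,0,0]],[[0,0,0.1],[0,0,0]],[[0,0,0.1],[0,0,0]],[[0,0,0.1],[0,0,0]],[[0,0,0.1],[0,0,0]],[[0,0,0.1],[0,0,0]],[[0,0,0.1],[0,0,0]],[[0,0,0.1],[0,0,0]],[[0,0,0.1],[0,0,0]],[[0,0,0.1],[0,0,0]]]'
python3 -m inch '[[[0,0,0],[0,0,0]],[[0,0,0],[0,0,0]],[[0,0,0],[0,0,0]],[[0,0,0],[0,0,0]],[[0,0,0],[0,0,0]],[[0,0,0],[0,0,0]],[[0,0,0],[0,0,0]],[[0,0,0],[0,0,0]],[[0,0,0],[0,0,0]],[[0,0,0],[0,0,0]]]' 0 80
```

```text
clock: 6.2
position: [0.439, 0.284, 0.0204]
ee_rot: [-0.173, 0.985, 0.0, 0.0]
ft_force: [-0.6, 0.0, 0.1]
grip_width: 0.795
grasp_force: 0.0
clock: 7.2
position: [0.4388, 0.2839, 0.0121]
ee_rot: [-0.173, 0.985, 0.0, 0.0]
ft_force: [-0.5, -0.4, -0.6]
grip_width: 0.801
grasp_force: 0.0
clock: 8.2
position: [0.4389, 0.2843, 0.0124]
ee_rot: [-0.173, 0.985, 0.0, 0.0]
ft_force: [-2.2, 2.6, 5.6]
grip_width: 0.272
grasp_force: 79.1
```

```bash
python3 -m inch '[[[0,0,-0.05],[0,0,0]],[[0,0,-0.15],[0,0,0]],[[0,0,-0.3],[0,0,0]],[[0,0,-0.45],[0,0,0]],[[0,0,-0.6],[0,0,0]],[[0,0,-0.75],[0,0,0]],[[0,0,-0.9],[0,0,0]],[[0,0,-1],[0,0,0]],[[0,0,-1],[0,0,0]],[[0,0,-1],[0,0,0]]]' | tail -3
python3 -m inch '[[[0,-0.1,-0.1],[0,0,0]],[[0,-0.2,-0.3],[0,0,0.05]],[[0,-0.35,-0.5],[0,0,0.1]],[[0,-0.5,-0.7],[0,0,0.15]],[[0,-0.65,-0.9],[0,0,0.2]],[[0,-0.8,-1],[0,0,0.26]],[[0,-0.9,-1],[0,0,0.32]],[[0,-1,-1],[0,0,0.38]],[[0,-1,-1],[0,0,0.38]],[[0,-1,-1],[0,0,0.38]]]'
python3 -c "
from h import *
print(delta([.5168,-.0135,.17],np.radians(183)))"
```

```text
ft_force: [-0.8, -0.8, -3.2]
grip_width: 0.269
grasp_force: 78.4
clock: 10.2
position: [0.4659, 0.2084, 0.1718]
ee_rot: [-0.025, 1.0, -0.0, -0.0]
ft_force: [0.4, 0.1, -4.2]
grip_width: 0.272
grasp_force: 78.5
(array([-0.497, -2.802,  0.023]), array([-0.   , -0.001, -0.003]), array([0.4659, 0.2084, 0.1718]), np.float64(-177.12901301920715))
```

```bash
python3 -m inch '[[[0,-0.1,0],[0,0,0]],[[-0.1,-0.25,0],[0,0,0]],[[-0.15,-0.4,0],[0,0,0]],[[-0.2,-0.55,0],[0,0,0]],[[-0.25,-0.7,0],[0,0,0]],[[-0.25,-0.85,0],[0,0,0]],[[-0.25,-0.95,0],[0,0,0]],[[-0.25,-1,0],[0,0,0]],[[-0.25,-1,0],[0,0,0]],[[-0.25,-1,0],[0,0,0]]]' >/dev/null
python3 -m inch '[[[0,-0.1,0],[0,0,0]],[[-0.1,-0.25,0],[0,0,0]],[[-0.15,-0.4,0],[0,0,0]],[[-0.2,-0.55,0],[0,0,0]],[[-0.25,-0.7,0],[0,0,0]],[[-0.25,-0.85,0],[0,0,0]],[[-0.25,-0.95,0],[0,0,0]],[[-0.25,-1,0],[0,0,0]],[[-0.25,-1,0],[0,0,0]],[[-0.25,-1,0],[0,0,0]]]' >/dev/null
python3 -m inch '[[[0,-0.1,0],[0,0,0]],[[0,-0.25,0],[0,0,0]],[[0,-0.4,0],[0,0,0]],[[0,-0.55,0],[0,0,0]],[[0,-0.7,0],[0,0,0]],[[0,-0.8,0],[0,0,0]],[[0,-0.8,0],[0,0,0]],[[0,-0.8,0],[0,0,0]],[[0,-0.8,0],[0,0,0]],[[0,-0.8,0],[0,0,0]]]' 
python3 - <<'E'
from h import *
import cv2
print(delta([.5168,-.0135,.1218],np.radians(183)))
a=manip.camera("side")[130:280,220:420,::-1];b=manip.camera("top")[150:300,240:440,::-1]
cv2.imwrite("pics/h.png",np.hstack([cv2.resize(i,(400,300),interpolation=cv2.INTER_CUBIC) for i in(a,b)]))
E
```

```text
clock: 13.2
position: [0.5171, -0.0125, 0.1721]
ee_rot: [-0.025, 1.0, 0.0, -0.0]
ft_force: [0.1, -0.2, -3.0]
grip_width: 0.268
grasp_force: 78.7
(array([ 0.004, -0.013,  0.628]), array([ 0.   , -0.   , -0.002]), array([ 0.5171, -0.0125,  0.1721]), np.float64(-177.1023721897002))
```

View pics/h.png

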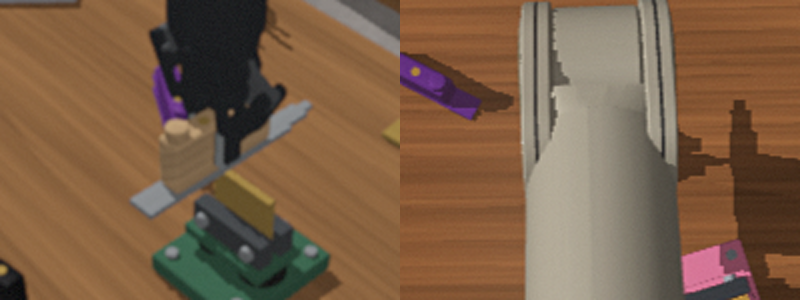

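The file hangs above the edge, crosswise and held level. I'll go down to a light press and check the force.

```bash
python3 -m inch '[[[0,0,0.1],[0,0,0]],[[0,0,0.2],[0,0,0]],[[0,0,0.3],[0,0,0]],[[0,0,0.4],[0,0,0]],[[0,0,0.5],[0,0,0]],[[0,0,0.55],[0,0,0]],[[0,0,0.6],[0,0,0]],[[0,0,0.62],[0,0,0]],[[0,0,0.62],[0,0,0]],[[0,0,0.62],[0,0,0]]]'; python3 - <<'E'
from workcell import manip
import numpy as np
F=[]
for i in range(4): manip.camera("top"); o=manip.get_obs();F.append(o["ft_force"])
print(np.mean(F,0),o["position"],o["torque"])
E
```

```text
clock: 14.3
position: [0.5173, -0.0131, 0.1229]
ee_rot: [-0.025, 1.0, 0.0, 0.0]
ft_force: [-2.3, -0.0, -0.6]
grip_width: 0.279
grasp_force: 79.0
[-2.41082661 -0.17416419 -0.00650816] [ 0.51729459 -0.01307324  0.12276309] [-0.0029115   0.21547654 -0.04162471]
```

```bash
python3 -m inch '[[[0,0,0.015],[0,0,0]],[[-0.12,0,0.015],[0,0,0]],[[-0.25,0,0.015],[0,0,0]],[[-0.37,0,0.015],[0,0,0]],[[-0.5,0,0.015],[0,0,0]],[[-0.62,0,0.015],[0,0,0]],[[-0.75,0,0.015],[0,0,0]],[[-0.87,0,0.015],[0,0,0]],[[-1,0,0.015],[0,0,0]],[[-1,0,0.015],[0,0,0]]]'; python3 - <<'E'
from workcell import manip
import numpy as np
F=[]
for i in range(4): manip.camera("top"); o=manip.get_obs();F.append(o["ft_force"])
print(np.mean(F,0),o["position"],o["torque"])
E
```

```text
clock: 15.5
position: [0.5989, -0.009, 0.1214]
ee_rot: [-0.025, 1.0, -0.0, 0.001]
ft_force: [3.1, 0.0, 0.7]
grip_width: 0.267
grasp_force: 79.2
[2.66761057 0.13016254 0.94848427] [ 0.5975487  -0.00910359  0.12173614] [ 0.04916162 -0.40442447  0.00953373]
```

```bash
python3 -m inch '[[[0,0,-0.15],[0,0,0]],[[0,0,-0.3],[0,0,0]],[[0,0,-0.35],[0,0,0]],[[0,0,-0.35],[0,0,0]],[[0.2,0,-0.35],[0,0,0]],[[0.4,0,-0.35],[0,0,0]],[[0.6,0,-0.35],[0,0,0]],[[0.8,0,-0.35],[0,0,0]],[[1,0,-0.35],[0,0,0]],[[1,0,-0.35],[0,0,0]]]'
python3 -c "
from h import *
print(delta([.5168,-.0135,.1215],np.radians(183)))"
```

```text
clock: 16.7
position: [0.5153, -0.0133, 0.1489]
ee_rot: [-0.025, 1.0, 0.0, -0.001]
ft_force: [1.1, -0.3, -3.6]
grip_width: 0.275
grasp_force: 78.7
(array([-0.02 , -0.003,  0.343]), array([ 0.001, -0.002, -0.004]), array([ 0.5153, -0.0133,  0.1489]), np.float64(-177.17800625649963))
```

```bash
python3 -m inch '[[[0,0,0.05],[0,0,0]],[[0,0,0.12],[0,0,0]],[[0,0,0.2],[0,0,0]],[[0,0,0.26],[0,0,0]],[[0,0,0.31],[0,0,0]],[[0,0,0.34],[0,0,0]],[[0,0,0.35],[0,0,0]],[[0,0,0.35],[0,0,0]],[[0,0,0.35],[0,0,0]],[[0,0,0.35],[0,0,0]]]'
python3 -m inch '[[[0,0,0],[0,0,0]],[[-0.12,0,0],[0,0,0]],[[-0.25,0,0],[0,0,0]],[[-0.37,0,0],[0,0,0]],[[-0.5,0,0],[0,0,0]],[[-0.62,0,0],[0,0,0]],[[-0.75,0,0],[0,0,0]],[[-0.87,0,0],[0,0,0]],[[-1,0,0],[0,0,0]],[[-1,0,0],[0,0,0]]]'
```

```text
clock: 17.7
position: [0.5172, -0.0131, 0.1216]
ee_rot: [-0.025, 1.0, 0.0, 0.0]
ft_force: [-3.3, -0.4, 1.2]
grip_width: 0.269
grasp_force: 79.0
clock: 18.7
position: [0.5989, -0.009, 0.1214]
ee_rot: [-0.025, 1.0, -0.0, 0.001]
ft_force: [2.5, 0.7, 0.9]
grip_width: 0.266
grasp_force: 79.2
```

```bash
python3 -m inch '[[[0,0,-0.15],[0,0,0]],[[0,0,-0.3],[0,0,0]],[[0,0,-0.45],[0,0,0]],[[0,0,-0.6],[0,0,0]],[[0.1,0.1,-0.6],[0,0,0]],[[0.2,0.25,-0.6],[0,0,0]],[[0.3,0.4,-0.6],[0,0,0]],[[0.4,0.55,-0.6],[0,0,0]],[[0.5,0.65,-0.6],[0,0,0]],[[0.5,0.7,-0.6],[0,0,0]]]' | head -2
python3 -m inch '[[[0.1,0.15,0],[0,0,0]],[[0.2,0.3,0],[0,0,-0.05]],[[0.35,0.5,0],[0,0,-0.1]],[[0.45,0.65,0],[0,0,-0.15]],[[0.6,0.8,0],[0,0,-0.2]],[[0.7,0.95,0],[0,0,-0.25]],[[0.7,1,0],[0,0,-0.3]],[[0.7,1,0],[0,0,-0.38]],[[0.7,1,0],[0,0,-0.38]],[[0.7,1,0],[0,0,-0.38]]]' | head -3
python3 -c "
from h import *
print(delta([.4389,.2843,.1],np.radians(200)))"
```

```text
clock: 19.7
position: [0.553, 0.0462, 0.1692]
clock: 20.7
position: [0.4942, 0.1221, 0.1693]
ee_rot: [-0.173, 0.985, 0.0, 0.0]
(array([-0.04 ,  2.142,  0.867]), array([ 0.   ,  0.   , -0.003]), array([0.4942, 0.1221, 0.1693]), np.float64(-160.11500108506647))
```

```bash
python3 -m inch '[[[0,0.1,0],[0,0,0]],[[0,0.25,0],[0,0,0]],[[0,0.4,0],[0,0,0]],[[0,0.55,0],[0,0,0]],[[0,0.7,0],[0,0,0]],[[0,0.85,0],[0,0,0]],[[0,0.95,0],[0,0,0]],[[0,1,0],[0,0,0]],[[0,1,0],[0,0,0]],[[0,1,0],[0,0,0]]]' | head -2
python3 -m inch '[[[0,0.1,0],[0,0,0]],[[0,0.25,0],[0,0,0]],[[0,0.4,0.1],[0,0,0]],[[0,0.55,0.2],[0,0,0]],[[0,0.7,0.3],[0,0,0]],[[0,0.85,0.45],[0,0,0]],[[0,0.95,0.6],[0,0,0]],[[0,1,0.75],[0,0,0]],[[0,1,0.85],[0,0,0]],[[0,1,0.85],[0,0,0]]]' | head -2
python3 -c "
from h import *
print(delta([.4389,.2843,.0123],np.radians(200)))"
```

```text
clock: 21.7
position: [0.4673, 0.1967, 0.1693]
clock: 22.7
position: [0.4393, 0.2714, 0.0998]
(array([-0.053,  0.155,  1.093]), array([-0.001, -0.003, -0.002]), array([0.4393, 0.2714, 0.0998]), np.float64(-160.08443717528098))
```

```bash
python3 -m inch '[[[-0.05,0.1,0.1],[0,0,0]],[[-0.05,0.14,0.2],[0,0,0]],[[-0.05,0.14,0.35],[0,0,0]],[[-0.05,0.14,0.5],[0,0,0]],[[-0.05,0.14,0.65],[0,0,0]],[[-0.05,0.14,0.8],[0,0,0]],[[-0.05,0.14,0.9],[0,0,0]],[[-0.05,0.14,0.95],[0,0,0]],[[-0.05,0.14,1],[0,0,0]],[[-0.05,0.14,1],[0,0,0]]]' | head -4
python3 -m inch '[[[0,0,0.02],[0,0,0]],[[0,0,0.04],[0,0,0]],[[0,0,0.06],[0,0,0]],[[0,0,0.08],[0,0,0]],[[0,0,0.085],[0,0,0]],[[0,0,0.09],[0,0,0]],[[0,0,0.09],[0,0,0]],[[0,0,0.09],[0,0,0]],[[0,0,0.09],[0,0,0]],[[0,0,0.09],[0,0,0]]]'
```

```text
clock: 23.7
position: [0.4397, 0.2842, 0.0211]
ee_rot: [-0.173, 0.985, -0.0, -0.0]
ft_force: [-0.3, 0.6, -4.2]
clock: 24.7
position: [0.4398, 0.2843, 0.0142]
ee_rot: [-0.173, 0.985, 0.0, 0.0]
ft_force: [-0.4, 0.2, -3.8]
grip_width: 0.273
grasp_force: 78.7
```

```bash
python3 -m inch '[[[0,0,0.01],[0,0,0]],[[0,0,0.02],[0,0,0]],[[0,0,0.025],[0,0,0]],[[0,0,0.025],[0,0,0]],[[0,0,0.025],[0,0,0]],[[0,0,0.025],[0,0,0]],[[0,0,0.025],[0,0,0]],[[0,0,0.025],[0,0,0]],[[0,0,0.025],[0,0,0]],[[0,0,0.025],[0,0,0]]]'
```

```text
clock: 25.7
position: [0.4398, 0.2843, 0.0125]
ee_rot: [-0.173, 0.985, 0.0, 0.0]
ft_force: [-4.1, -2.6, 6.2]
grip_width: 0.271
grasp_force: 79.9
```

The file is on the bench: the weight is off the wrist. I'll release it and retract.

```bash
python3 -m inch '[[[0,0,0],[0,0,0]],[[0,0,0],[0,0,0]],[[0,0,0],[0,0,0]],[[0,0,0],[0,0,0]],[[0,0,0],[0,0,0]],[[0,0,0],[0,0,0]],[[0,0,0],[0,0,0]],[[0,0,0],[0,0,0]],[[0,0,0],[0,0,0]],[[0,0,0],[0,0,0]]]' 0.8 20 | tail -3
python3 -m inch '[[[0,0,-0.05],[0,0,0]],[[0,0,-0.15],[0,0,0]],[[0,0,-0.3],[0,0,0]],[[0,0,-0.45],[0,0,0]],[[0,0,-0.6],[0,0,0]],[[0,0,-0.75],[0,0,0]],[[0,0,-0.9],[0,0,0]],[[0,0,-1],[0,0,0]],[[0,0,-1],[0,0,0]],[[0,0,-1],[0,0,0]]]' 
python3 -m inch '[[[0,0,-0.1],[0,0,0]],[[0,0,-0.25],[0,0,0]],[[0,0,-0.4],[0,0,0]],[[0,0,-0.55],[0,0,0]],[[0,0,-0.7],[0,0,0]],[[0,0,-0.8],[0,0,0]],[[0,0,-0.8],[0,0,0]],[[0,0,-0.8],[0,0,0]],[[0,0,-0.8],[0,0,0]],[[0,0,-0.8],[0,0,0]]]'|head -2
python3 - <<'E'
from h import *
import cv2
cv2.imwrite("pics/e.png",manip.camera("side")[:,:,::-1])
E
```

```text
ft_force: [-0.7, -0.1, -0.4]
grip_width: 0.798
grasp_force: 0.0
clock: 27.7
position: [0.4396, 0.2842, 0.092]
ee_rot: [-0.173, 0.985, 0.0, -0.0]
ft_force: [0.1, 0.1, -0.5]
grip_width: 0.801
grasp_force: 0.0
clock: 28.7
position: [0.4395, 0.284, 0.1555]
```

View pics/e.png

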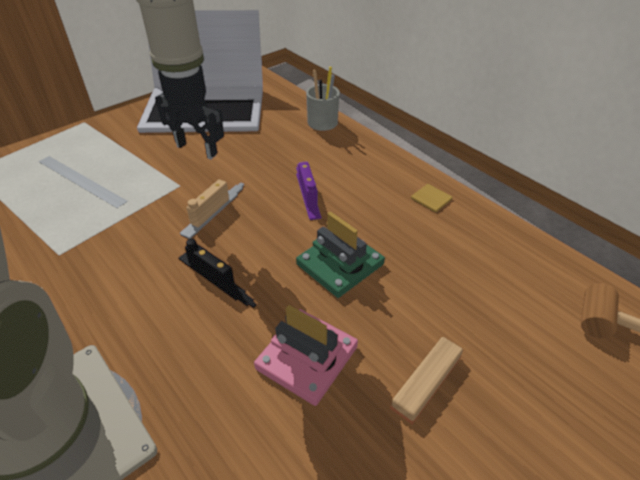

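The file lies flat where it was, toe at (241,185) and heel at (184,234). The strop is undisturbed at (428,378) and the gripper is clear, so I'm handing in.

```bash
python3 -c "
from workcell import manip
print(manip.hand_in())"
```

```text
the job is handed in; nothing more can be done
None
```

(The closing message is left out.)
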